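# Bin the used capsule with the lid pedal, without a slam

### The arm

A 7-joint arm with a two-finger parallel gripper is mounted at the origin on the work surface. World frame = base frame: x ahead of the robot, y to its left, z up, the work surface at z = 0. Lengths are in mm, angles in rad, forces in N, time in s.
With the tool pointing down it reaches from about 400 to 925 mm from the base axis. Payload 5.6 kg.
Tool frame: the origin (TCP) lies midway between the tips of the shut fingers; the grasp point (between the pads) lies 19 mm behind it (bot.grip_point_offset is the distance from the TCP to the grasp point, in mm); z points along the fingers, y is the line along which they close (so a half turn about z gives the same grasp; the last joint's range is limited). The gripper opens to 85 mm and grips with 20 to 120 N. Pads are 22 mm wide; open, the fingers measure 114 mm over their backs; the gripper's body (76 mm by 85 mm) begins 54 mm behind the grasp point. The pads swing forward as they close: fully open they stand 13 mm farther back than shut.
Start: joints at [-1.237, 0.468, -0.012, 1.603, 0.006, 1.071, -0.056], TCP at [239.205, 604.392, 231.29] pointing down, gripper open.
Joint ranges: [-2.53, 2.53], [-0.31, 2.02], [-1.57, 1.55], [0.28, 2.44], [-1.29, 4.43], [0.15, 1.84], [-2.92, 2.92]. Speed limits (rad/s): [2.57, 2.57, 3.14, 3.14, 3.14, 3.14, 3.14].

### API

Orientations are given as a rotation vector (axis times angle).
In Python, from station import bot gives the robot as it stands. The module is installed in compiled form; this text tells all that it offers.
- The arm moves only by the tool move_arm, never from a script. Its argument "rows" is a list of rows, each an object with "xyz": the shift along the tool's x, y, z in units of 250 mm (1.0 is 250 mm), a list of three; "dr": the turn, a rotation vector about the tool's x, y, z in units of pi rad (1.0 is pi rad), a list of three; "jaw": the opening, from 0 (shut) to 1 (fully open). A call has 1 to 20 rows; each row is the pose to reach, as a shift and turn from the pose commanded when the call began, along the tool's axes at that moment, turning the shorter way round; what a row does not reach only later rows make up. A row lasts 1/10 s, in which the tool goes at most 50 mm and 8.59 degrees, less where a joint would pass 70% of its speed; a pose out of reach is approached as far as the arm can. A call with a number of a shift or a turn outside -1 to 1 is refused whole. A call with a gripper value outside its range is refused whole. The fingers move at their own pace and stop on an object; the grip force is fixed at half the most. Time passes only in rows, so rows that repeat a pose let the fingers close. It gives the time, the measured TCP pose, the force, the opening and the grip force at its end, in the units of the state.
- bot.state(): the state, without advancing time (a new reading comes with each control period).
- bot.snapshot(name): name is "side" or "top" or "wrist"; returns the picture (400x640x3 uint8, red, green, blue); there is no depth.
- bot.get_calibration(name): a dict with "mtx" (3x3 intrinsics, pixels), "position" and "attitude" of the camera in the world. Camera axes: x right, y down, z forward; pixel columns grow to the right and rows downward; lengths in mm; the calibration is good to about 2 mm. The wrist camera is an equidistant fisheye: a pixel r from the principal point sees the ray r / f radians off the axis. A picture is of the moment at which its call begins: read the wrist's pose just before it. get_calibration takes no time and is no camera call; for the wrist camera it gives the pose at the moment of the call.
- bot.job_done(): hands the job in; it is judged then, once.
The state is a dict: "t": time; "q": joint angles; "dq": joint speeds; "joint_efforts": joint torques, N m; "tool_pos": TCP position; "ee_rot": TCP orientation; "contact_force": force on the tool from outside, world axes, zero at the start; "torque": the same for the moment, N m; "grip_width": finger opening in mm; "grip_force": force on a finger pad.
Only numpy, scipy, OpenCV 4.12 (cv2) and the standard library are available. Lean on these libraries where they do the work, as an engineer would, in place of code of your own. Each camera call takes 0.05 s, during which the arm holds its last target. There are 200 camera calls.

### The job

Bin the used coffee capsule that waits on the chute: with the fingertips press the bin's red pedal all the way down, so that the linked lid lifts fully open and the capsule rolls in by itself. Then ease the pedal slowly back up so that the lid comes down gently and shuts without slamming, and move clear. Work the lid only by its pedal, do not touch the lid or the capsule, and leave everything else on the counter where it is.

Things in the scene. Friction and masses are not known exactly. Their poses are not given: they have to be found in the camera images.
- bin: fixed white enamel capsule bin, 180 mm (its x) by 160 mm (its y), rim 148 mm high, walls 5 mm. Origin: centre of its underside; x points from the front (red pedal side) to the back (lid hinge side), y to the side with the steel chute, z up. The chute, 50 mm wide, leaves the +y wall 40 mm in front of the bin's centre and slopes up outward, ending 157 mm from the bin's centre line and about 150 mm high. A dark linkage cover stands 14 mm out of the -y side
- pedal_top (a point): centre of the upper face of the red pedal pad, 60 mm (bin's y) by 36 mm (bin's x) and 10 mm thick, at the front of the bin on a steel arm; moves with the pedal. At rest it is 174 mm in front of the bin's centre and 123 mm above the counter; fully pressed it is 40 mm lower, at 83 mm (and stays 170 to 180 mm in front). At rest the pad rises towards its free edge by 0.2 rad, fully pressed it falls by 0.25 rad
- pedal (a joint): pedal angle in rad: 0 at rest (up), 0.45 pressed against its stop. Hinge runs along the bin's y, 85 mm in front of the bin's centre, 100 mm high; the pad's centre is 90 mm from it. Pressing takes about 2 to 9 N on the pad, more when fast. It has no catch: the weight of the lid pushes it back up as soon as it is let go, fast enough to slam
- lid (a joint): lid angle in rad: 0 shut on the rim, 1.0 fully open. Linked rigidly to the pedal: lid angle = 2.22 x pedal angle, so 10 mm of pad travel turns the lid about 0.25 rad. Let go, it falls at about 3 rad/s
- lid_edge (a point): middle of the front upper edge of the clear acrylic lid with a steel frame (186 x 164 mm), hinged along the bin's back rim; 157 mm high when shut, about 310 mm when open. A steel flap on its +y edge hangs down and blocks the chute while the lid is shut
- capsule: used coffee capsule, copper-coloured cylinder with aluminium ends, 30 mm across, 34 mm long, 15 g, lying across the chute against the lid's flap. Origin at its centre; its x runs along the cylinder. It starts about 97 mm to the +y side of the bin's centre, 40 mm in front of it, 132 mm high; once the lid is more than about half open it rolls into the bin by itself within a second, and then lies on the bin's floor
- grinder: white ceramic hand grinder with a wooden crank on top, 86 mm across, 194 mm high overall, crank reaching 80 mm out along its own +x. Origin: centre of its underside. Bystander, loose
- moka: aluminium moka pot, 100 mm across, 181 mm high, black handle reaching 90 mm out along its own +y. Origin: centre of its underside. Bystander, loose
- box: small clear acrylic box with a sliding lid and dark wooden insert, 100 x 80 mm, 65 mm high. Origin: centre of its underside. Bystander, loose
- dosing_cup: open steel dosing cup, 58 mm across, 55 mm high. Origin: centre of its underside. Bystander, loose
- espresso_cup: blue espresso cup with a handle, 62 mm across, 58 mm high. Origin: centre of its underside. Bystander, loose
- sugar_jar: amber glass jar with a wooden cap, 76 mm across, 120 mm high. Origin: centre of its underside. Bystander, loose
- brush: black silicone brush lying flat, about 165 mm long, 36 mm wide, 18 mm high. Origin: centre of its underside. Bystander, loose
Mind the look-alikes: they are no part of the job. Of the things that look like the capsule, the smallest one is meant.

How it is judged (in metres and radians):
On the way, in this order (a step that is already met when the one before it is completed fails the run):
1. the pedal is down and the lid is fully open (value of joint lid above 0.88 rad), for 0.3 s.
2. the lid is shut again with the capsule in the bin (value of joint lid below 0.04 rad and x of capsule in the frame of bin between -0.085 and 0.085 m and y of capsule in the frame of bin between -0.075 and 0.075 m and z of capsule in the frame of bin between 0 and 0.07 m), for 0.2 s.
At the end, for the whole second after the job is handed in: the capsule lies inside the bin (less than 70 mm above its underside, between its walls), the lid is shut (below 0.04 rad) and the pedal is up (below 0.03 rad) (all of step 2 and value of joint pedal below 0.03 rad); the robot touches nothing.
It fails at once if the lid comes down too fast (over 1.8 rad/s) (velocity of joint lid below -1.8 rad/s).
It fails at once if the lid is touched by the robot instead of being worked by the pedal (contact force between any of the fingers, the arm and lid above 0.5 N).
It fails at once if the capsule is touched by the robot (contact force between any of the fingers, the arm and capsule above 0.2 N).
It fails at once if the capsule is lifted (z of capsule in the frame of bin above 0.165 m).
It fails at once if a bystander is moved (over 20 mm) or tipped (distance of any of grinder, moka, box, dosing_cup, espresso_cup, sugar_jar, brush from where it was at the start of the episode above 0.02 m or angle between any of grinder, moka, box, dosing_cup, espresso_cup, sugar_jar, brush's own z axis and vertical above 0.3 rad).
It also fails if it takes over 38 s, if anything falls off the work surface, if the arm or the gripper's body presses on something with over 40 N, if the wrist force passes 120 N, or if a joint passes its speed limit or range.

## Working session

There is one attempt and no reset: what is moved stays moved. The work goes in short steps, Python scripts to look and compute and a tool call to move; the robot and the scene stay as the last step left them, time stands still between calls to the robot, and variables do not carry over. Pictures are saved under pics/ and viewed, at most 10 in all, crops included, and the job is handed in when it is done.

Besides the shell and the picture viewer there is one more tool, called as name(argument=value, ...) on one line, values as JSON. move_arm: Moves the arm, as the interface text tells. Its arguments: {"type":"object","properties":{"rows":{"type":"array","items":{"type":"object","properties":{"xyz":{"type":"array","items":{"type":"number","minimum":-1,"maximum":1}},"dr":{"type":"array","items":{"type":"number","minimum":-1,"maximum":1}},"jaw":{"type":"number"}}}}},"required":["rows"]}

```bash
mkdir -p pics; python3 - <<'E'
from station import bot
import cv2
for n in("side","top"):
    im=bot.snapshot(n); cv2.imwrite(f"pics/{n}0.png",im[:,:,::-1])
    c=bot.get_calibration(n); print(n,c)
s=bot.state(); print(s["t"],s["tool_pos"],s["ee_rot"],s["contact_force"],s["grip_width"])
E
```

```text
side {'mtx': array([[376.65335602,   0.        , 319.26264846],
       [  0.        , 376.65335602, 199.83091734],
       [  0.        ,   0.        ,   1.        ]]), 'position': array([314.02978965, 722.82793591, 732.5420442 ]), 'attitude': array([-0.369026  ,  2.70504967, -1.25962435])}
top {'mtx': array([[452.95806475,   0.        , 315.79348553],
       [  0.        , 452.95806475, 196.22498095],
       [  0.        ,   0.        ,   1.        ]]), 'position': array([ 330.09989472,   21.82037266, 1576.55634656]), 'attitude': array([-2.14470707,  2.15958818, -0.18455545])}
0.1 [239.02861224 603.92707818 230.45695203] [-5.88410445e-01 -3.08581189e+00  2.40457820e-03] [ 0.68226878 -0.21407044  0.02679775] 85.4960844064691
```

View pics/side0.png

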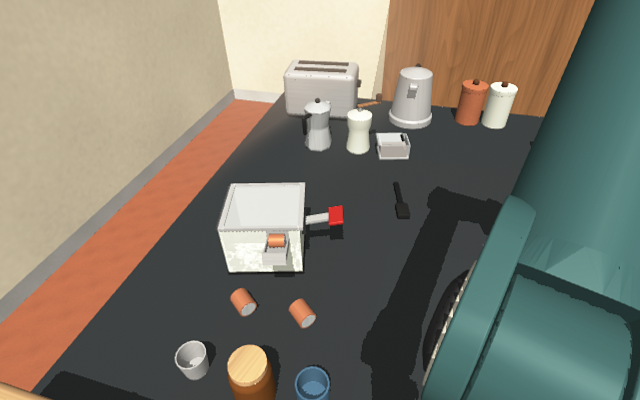

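View pics/top0.png

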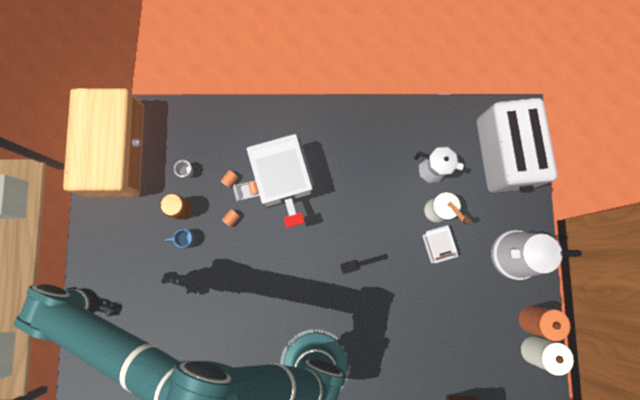

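The side view shows the bin lid at about (265,205) and the red pedal at (336,215). In the top view the pedal is at (293,220) and the lid at (280,170). Capsule candidates in the side view are (276,240) on the chute, and (243,302) and (302,313) loose on the counter. I choose the one on the chute against the flap, top (253,188), and will check it in close crops.

```bash
python3 - <<'E'
import cv2,numpy as np
a=cv2.imread("pics/side0.png")[170:290,210:360]; b=cv2.imread("pics/top0.png")[125:235,215:325]
a=cv2.resize(a,None,fx=5,fy=5,interpolation=cv2.INTER_CUBIC);b=cv2.resize(b,None,fx=5,fy=5,interpolation=cv2.INTER_CUBIC)
cv2.imwrite("pics/side_c.png",a);cv2.imwrite("pics/top_c.png",b)
E
```

```text
(no output)
```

View pics/side_c.png

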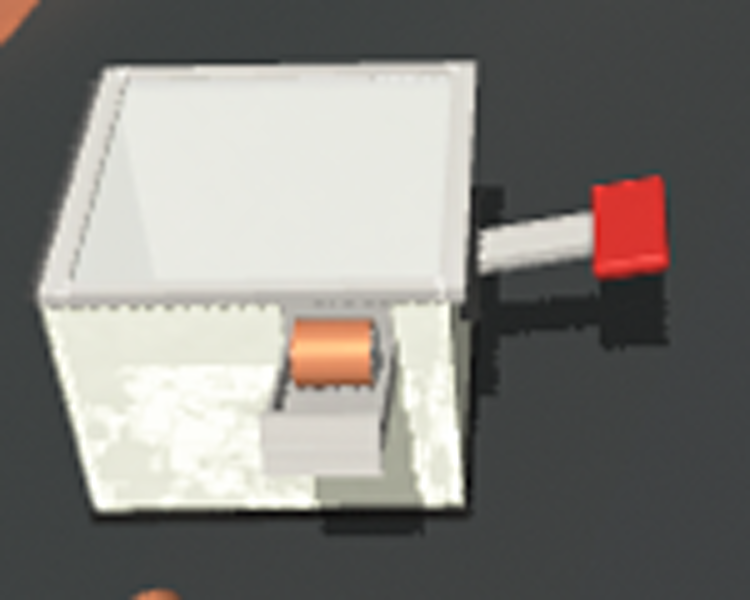

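View pics/top_c.png

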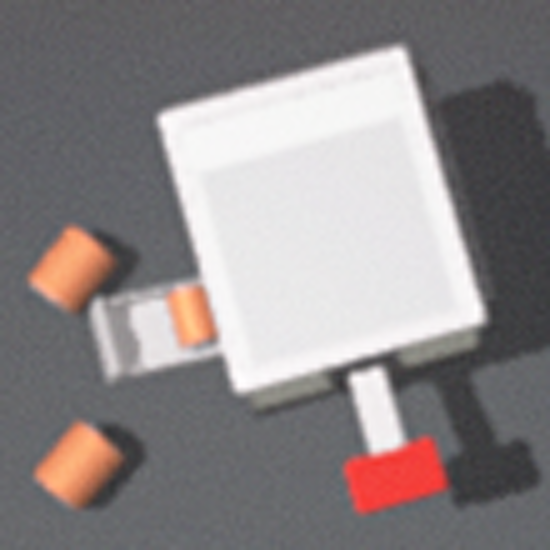

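The crops confirm the chute capsule: smallest of the three, against the flap. Now I'll fit the bin pose from the lid and pad corners.

```bash
cat > h.py <<'E'
import numpy as np
from station import bot
from scipy.spatial.transform import Rotation as R
from scipy.optimize import least_squares
def proj(n,P):
    c=bot.get_calibration(n); p=R.from_rotvec(c["attitude"]).inv().apply(P-c["position"])
    q=p@c["mtx"].T; return q[:,:2]/q[:,2:]
def w(p,L):
    x,y,a=p; c,s=np.cos(a),np.sin(a); L=np.asarray(L,float)
    return np.c_[x+c*L[:,0]-s*L[:,1],y+s*L[:,0]+c*L[:,1],L[:,2]]
E
python3 - <<'E'
from h import *
top=np.array([[158,115],[405,45],[487,322],[235,392],[345,462],[435,437],[447,490],[357,513]])
side=np.array([[40,300],[105,67],[475,62],[465,302],[593,270],[593,187],[660,177],[667,262]])
T=(top+.5)/5-.5+[215,125]; S=(side+.5)/5-.5+[210,170]
L=[[93,82,157],[93,-82,157],[-93,-82,157],[-93,82,157],[-156.4,30,119.4],[-156.4,-30,119.4],[-191.6,-30,126.6],[-191.6,30,126.6]]
f=lambda p:np.r_[(proj("top",w(p,L))-T).ravel(),(proj("side",w(p,L))-S).ravel()]
best=min((least_squares(f,[450,100,a]) for a in np.arange(-3,3.2,1)),key=lambda r:r.cost)
p=best.x;print(p,best.cost);print(best.fun.reshape(-1,2).round(1))
print("pedal",w(p,[[-174,0,123],[-175,0,83]]))
s=bot.state();print(R.from_rotvec(s["ee_rot"]).as_matrix().round(3),s["tool_pos"])
# loose things (top view), at given heights
def ray(n,u,z):
    c=bot.get_calibration(n);d=R.from_rotvec(c["attitude"]).apply(np.linalg.inv(c["mtx"])@[*u,1]);return c["position"]+d*(z-c["position"][2])/d[2]
for n,u,z in[("jar",(175,205),120),("cup",(183,239),58),("dose",(183,169),55),("brush",(365,263),15),("loose1",(230,178),15),("loose2",(231,218),15)]:print(n,ray("top",u,z).round())
E
```

```text
[6.39436792e+02 1.11962470e+02 2.77472150e-01] 16.134260134460845
[[-0.6 -0.4]
 [-0.9 -0. ]
 [-1.1 -1. ]
 [-0.6 -0.7]
 [-0.7  1.1]
 [-0.8  0.9]
 [-0.2  0.6]
 [-0.2  1.2]
 [-1.3 -1.2]
 [-0.5  0.1]
 [-1.2  0.1]
 [-1.8 -2.6]
 [ 1.1 -0.4]
 [ 0.7 -0.4]
 [ 1.5 -0.8]
 [ 1.3 -1.2]]
pedal [[472.09212612  64.29945615 123.        ]
 [471.13037517  64.02553078  83.        ]]
[[-0.93   0.368 -0.   ]
 [ 0.368  0.93  -0.001]
 [-0.    -0.002 -1.   ]] [239.02861224 603.92707818 230.45695203]
jar [525. 446. 120.]
cup [420. 433.  58.]
dose [658. 442.  55.]
brush [ 336. -177.   15.]
loose1 [634. 289.  15.]
loose2 [493. 282.  15.]
```

move_arm(rows=[{"xyz":[-0.08,-0.08,0],"dr":[0,0,0],"jaw":0},{"xyz":[-0.2,-0.2,0],"dr":[0,0,-0.02],"jaw":0},{"xyz":[-0.32,-0.325,0],"dr":[0,0,-0.05],"jaw":0},{"xyz":[-0.44,-0.445,0],"dr":[0,0,-0.08],"jaw":0},{"xyz":[-0.56,-0.565,0],"dr":[0,0,-0.11],"jaw":0},{"xyz":[-0.67,-0.68,0],"dr":[0,0,-0.14],"jaw":0},{"xyz":[-0.77,-0.78,0],"dr":[0,0,-0.17],"jaw":0},{"xyz":[-0.826,-0.837,0],"dr":[0,0,-0.2],"jaw":0},{"xyz":[-0.826,-0.837,0],"dr":[0,0,-0.208],"jaw":0},{"xyz":[-0.826,-0.837,0],"dr":[0,0,-0.208],"jaw":0}])

```text
t: 1.1
tool_pos: [354.1, 334.0, 231.3]
ee_rot: [0.431, -3.112, -0.001]
contact_force: [0.3, 0.3, 0.6]
grip_width: -0.2
grip_force: 0.0
```

```bash
python3 - <<'E'
from h import *
s=bot.state();M=R.from_rotvec(s["ee_rot"]).as_matrix();print(s["t"],s["tool_pos"],M.round(3),s["q"],s["contact_force"])
c=bot.get_calibration("wrist");print("cam in tool",M.T@(c["position"]-s["tool_pos"]))
print((M.T@(np.array([469.2,63.5,160])-s["tool_pos"])/250).round(3))
E
```

```text
1.1 [354.11596054 334.00997927 231.29339407] [[-0.962 -0.272 -0.   ]
 [-0.272  0.962  0.   ]
 [ 0.     0.    -1.   ]] [-0.79727231  0.19394884 -0.03089303  1.99131206  0.00677692  0.95623244
  1.01446848] [0.25743466 0.26734612 0.56929577]
cam in tool [  75.5569217    -0.25232926 -142.34360967]
[-0.149 -1.167  0.285]
```

move_arm(rows=[{"xyz":[-0.01,-0.08,0],"dr":[0,0,0],"jaw":0},{"xyz":[-0.03,-0.23,0],"dr":[0,0,0],"jaw":0},{"xyz":[-0.05,-0.39,0],"dr":[0,0,0],"jaw":0},{"xyz":[-0.07,-0.55,0],"dr":[0,0,0],"jaw":0},{"xyz":[-0.09,-0.71,0],"dr":[0,0,0],"jaw":0},{"xyz":[-0.11,-0.86,0],"dr":[0,0,0],"jaw":0},{"xyz":[-0.12,-0.95,0],"dr":[0,0,0],"jaw":0},{"xyz":[-0.12,-0.97,0],"dr":[0,0,0],"jaw":0}])

```text
t: 1.9
tool_pos: [450.2, 107.7, 231.2]
ee_rot: [-0.428, 3.112, -0.001]
contact_force: [-0.7, 0.8, -0.6]
grip_width: 0.2
grip_force: 0.0
```

move_arm(rows=[{"xyz":[-0.01,-0.06,0.02],"dr":[0,0,0],"jaw":0},{"xyz":[-0.02,-0.14,0.1],"dr":[0,0,0],"jaw":0},{"xyz":[-0.03,-0.19,0.2],"dr":[0,0,0],"jaw":0},{"xyz":[-0.03,-0.197,0.27],"dr":[0,0,0],"jaw":0},{"xyz":[-0.03,-0.197,0.285],"dr":[0,0,0],"jaw":0},{"xyz":[-0.03,-0.197,0.285],"dr":[0,0,0],"jaw":0}])

```text
t: 2.5
tool_pos: [469.5, 65.2, 159.6]
ee_rot: [0.436, -3.11, -0.001]
contact_force: [0.2, 0.5, -0.2]
grip_width: 0.1
grip_force: 0.0
```

```bash
python3 - <<'E'
from h import *
import cv2
s=bot.state();print(s["t"],s["tool_pos"],s["contact_force"])
a=bot.snapshot("side")[150:270,230:380,::-1];b=bot.snapshot("top")[125:245,215:365,::-1]
f=lambda i:cv2.resize(i,None,fx=3.9,fy=4,interpolation=cv2.INTER_CUBIC)[:, :]
a=cv2.resize(a,(400,320));b=cv2.resize(b,(400,320))
cv2.imwrite("pics/above.png",np.hstack([a,b]))
p=[639.4,112,.2775]
print(proj("side",np.array([s["tool_pos"]])),proj("side",w(p,[[-177,0,123]])))
E
```

```text
2.5 [469.48990056  65.21352014 159.60130169] [ 0.21648749  0.49040286 -0.21994924]
[[337.53225483 202.33199463]] [[337.64099237 213.47228589]]
```

View pics/above.png

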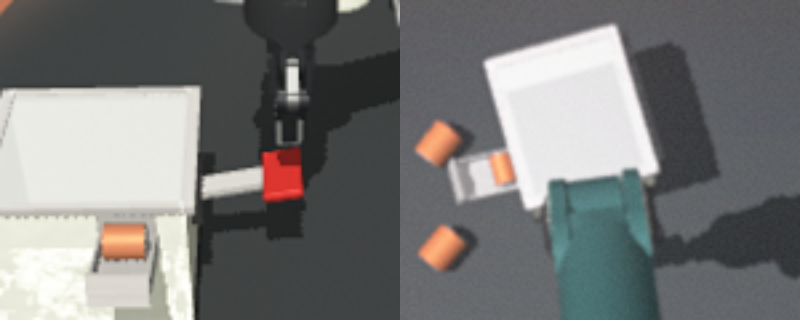

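The fingertips stand right above the pad in the side view, at about pixel (337,202), with the pad at (337,213). The wrist sits forward of the lid. Pressing.

move_arm(rows=[{"xyz":[0,0,0.04],"dr":[0,0,0],"jaw":0},{"xyz":[0,0,0.08],"dr":[0,0,0],"jaw":0},{"xyz":[0,0,0.11],"dr":[0,0,0],"jaw":0},{"xyz":[0,0,0.13],"dr":[0,0,0],"jaw":0},{"xyz":[0,0,0.144],"dr":[0,0,0],"jaw":0},{"xyz":[0,0,0.156],"dr":[0,0,0],"jaw":0},{"xyz":[0,0,0.168],"dr":[0,0,0],"jaw":0},{"xyz":[0,0,0.18],"dr":[0,0,0],"jaw":0},{"xyz":[0,0,0.192],"dr":[0,0,0],"jaw":0},{"xyz":[0,0,0.204],"dr":[0,0,0],"jaw":0},{"xyz":[0,0,0.216],"dr":[0,0,0],"jaw":0},{"xyz":[0,0,0.228],"dr":[0,0,0],"jaw":0}])

```text
t: 3.8
tool_pos: [468.6, 63.0, 102.9]
ee_rot: [0.432, -3.109, -0.0]
contact_force: [-5.1, -1.3, 6.5]
grip_width: -0.3
grip_force: 3.5
```

move_arm(rows=[{"xyz":[0,0,0.012],"dr":[0,0,0],"jaw":0},{"xyz":[0,0,0.024],"dr":[0,0,0],"jaw":0},{"xyz":[0,0,0.036],"dr":[0,0,0],"jaw":0},{"xyz":[0,0,0.046],"dr":[0,0,0],"jaw":0},{"xyz":[0,0,0.054],"dr":[0,0,0],"jaw":0},{"xyz":[0,0,0.06],"dr":[0,0,0],"jaw":0},{"xyz":[0,0,0.064],"dr":[0,0,0],"jaw":0},{"xyz":[0,0,0.066],"dr":[0,0,0],"jaw":0},{"xyz":[0,0,0.066],"dr":[0,0,0],"jaw":0}])

```text
t: 4.7
tool_pos: [469.7, 63.3, 86.4]
ee_rot: [0.433, -3.111, 0.0]
contact_force: [-3.6, -1.7, 2.6]
grip_width: 0.0
grip_force: 1.7
```

```bash
python3 - <<'E'
from h import *
import cv2
s=bot.state();print(s["t"],s["tool_pos"],s["contact_force"])
a=bot.snapshot("side")[110:290,190:400,::-1]
cv2.imwrite("pics/open.png",cv2.resize(a,(700,600),interpolation=cv2.INTER_CUBIC))
p=[639.4,112,.2775]
for t in(.8,.9,1.0):
  x,z=93-186*np.cos(t),148+186*np.sin(t)
  x+=-9*np.sin(t);z+=9*np.cos(t)
  print(t,((proj("side",w(p,[[x,82,z],[x,-82,z]]))-[190,110])*10/3).round())
E
```

```text
4.7 [469.67184069  63.26461348  86.37364814] [-3.60623997 -1.71147424  2.63856995]
0.8 [[274. 233.]
 [297.  91.]]
0.9 [[249. 218.]
 [276.  76.]]
1.0 [[222. 204.]
 [254.  64.]]
```

View pics/open.png

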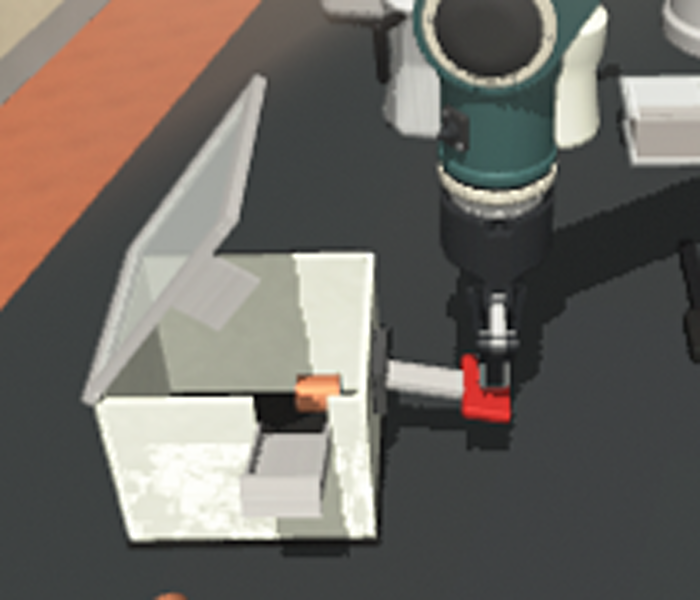

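The lid's front edge runs from (262,78) to (240,220), which fits about 0.95 rad. The capsule has left the chute and is at (318,392), inside the bin mouth. I'll hold a little lower, then ease up.

move_arm(rows=[{"xyz":[0,0,0.004],"dr":[0,0,0],"jaw":0},{"xyz":[0,0,0.004],"dr":[0,0,0],"jaw":0},{"xyz":[0,0,0.004],"dr":[0,0,0],"jaw":0},{"xyz":[0,0,0.004],"dr":[0,0,0],"jaw":0},{"xyz":[0,0,0.004],"dr":[0,0,0],"jaw":0},{"xyz":[0,0,0.004],"dr":[0,0,0],"jaw":0},{"xyz":[0,0,0.004],"dr":[0,0,0],"jaw":0},{"xyz":[0,0,0.004],"dr":[0,0,0],"jaw":0},{"xyz":[0,0,0.004],"dr":[0,0,0],"jaw":0},{"xyz":[0,0,0.004],"dr":[0,0,0],"jaw":0}])

```text
t: 5.75
tool_pos: [470.0, 63.4, 85.6]
ee_rot: [-0.433, 3.112, -0.0]
contact_force: [-3.2, -0.8, 3.0]
grip_width: 0.2
grip_force: 1.7
```

```bash
python3 - <<'E'
from h import *
import cv2
a=bot.snapshot("side")[110:290,190:400,::-1];b=bot.snapshot("top")[105:235,205:335,::-1]
cv2.imwrite("pics/in.png",np.hstack([cv2.resize(a,(440,380)),cv2.resize(b,(360,380))]))
E
```

```text
(no output)
```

View pics/in.png

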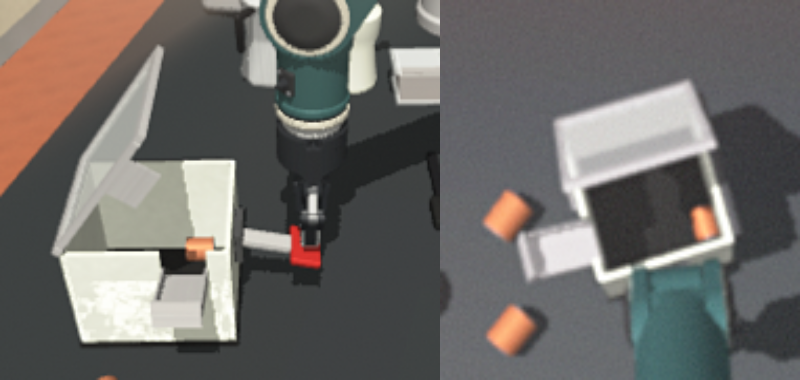

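The capsule lies in the bin against the far wall, at (703,222) in the top half of the picture. Now the slow release.

move_arm(rows=[{"xyz":[0,0,-0.002],"dr":[0,0,0],"jaw":0},{"xyz":[0,0,-0.006],"dr":[0,0,0],"jaw":0},{"xyz":[0,0,-0.012],"dr":[0,0,0],"jaw":0},{"xyz":[0,0,-0.018],"dr":[0,0,0],"jaw":0},{"xyz":[0,0,-0.024],"dr":[0,0,0],"jaw":0},{"xyz":[0,0,-0.03],"dr":[0,0,0],"jaw":0},{"xyz":[0,0,-0.036],"dr":[0,0,0],"jaw":0},{"xyz":[0,0,-0.042],"dr":[0,0,0],"jaw":0},{"xyz":[0,0,-0.048],"dr":[0,0,0],"jaw":0},{"xyz":[0,0,-0.054],"dr":[0,0,0],"jaw":0},{"xyz":[0,0,-0.06],"dr":[0,0,0],"jaw":0},{"xyz":[0,0,-0.066],"dr":[0,0,0],"jaw":0},{"xyz":[0,0,-0.072],"dr":[0,0,0],"jaw":0},{"xyz":[0,0,-0.078],"dr":[0,0,0],"jaw":0},{"xyz":[0,0,-0.084],"dr":[0,0,0],"jaw":0},{"xyz":[0,0,-0.09],"dr":[0,0,0],"jaw":0}])

```text
t: 7.45
tool_pos: [470.3, 63.5, 108.3]
ee_rot: [-0.433, 3.111, 0.0]
contact_force: [-2.6, -1.2, 5.6]
grip_width: -0.2
grip_force: 2.3
```

move_arm(rows=[{"xyz":[0,0,-0.005],"dr":[0,0,0],"jaw":0},{"xyz":[0,0,-0.01],"dr":[0,0,0],"jaw":0},{"xyz":[0,0,-0.015],"dr":[0,0,0],"jaw":0},{"xyz":[0,0,-0.02],"dr":[0,0,0],"jaw":0},{"xyz":[0,0,-0.025],"dr":[0,0,0],"jaw":0},{"xyz":[0,0,-0.03],"dr":[0,0,0],"jaw":0},{"xyz":[0,0,-0.035],"dr":[0,0,0],"jaw":0},{"xyz":[0,0,-0.04],"dr":[0,0,0],"jaw":0},{"xyz":[0,0,-0.045],"dr":[0,0,0],"jaw":0},{"xyz":[0,0,-0.05],"dr":[0,0,0],"jaw":0},{"xyz":[0,0,-0.055],"dr":[0,0,0],"jaw":0},{"xyz":[0,0,-0.06],"dr":[0,0,0],"jaw":0},{"xyz":[0,0,-0.065],"dr":[0,0,0],"jaw":0},{"xyz":[0,0,-0.07],"dr":[0,0,0],"jaw":0},{"xyz":[0,0,-0.075],"dr":[0,0,0],"jaw":0},{"xyz":[0,0,-0.08],"dr":[0,0,0],"jaw":0},{"xyz":[0,0,-0.085],"dr":[0,0,0],"jaw":0},{"xyz":[0,0,-0.09],"dr":[0,0,0],"jaw":0},{"xyz":[0,0,-0.095],"dr":[0,0,0],"jaw":0},{"xyz":[0,0,-0.1],"dr":[0,0,0],"jaw":0}])

```text
t: 9.45
tool_pos: [469.7, 63.3, 133.0]
ee_rot: [0.433, -3.111, 0.0]
contact_force: [0.5, 0.3, -0.9]
grip_width: 0.3
grip_force: 0.0
```

move_arm(rows=[{"xyz":[0,0,-0.01],"dr":[0,0,0],"jaw":0},{"xyz":[0,0,-0.03],"dr":[0,0,0],"jaw":0},{"xyz":[0,0,-0.07],"dr":[0,0,0],"jaw":0},{"xyz":[0,0,-0.12],"dr":[0,0,0],"jaw":0},{"xyz":[0,0,-0.17],"dr":[0,0,0],"jaw":0},{"xyz":[0,0,-0.2],"dr":[0,0,0],"jaw":0},{"xyz":[0,0,-0.2],"dr":[0,0,0],"jaw":0},{"xyz":[0,0,-0.2],"dr":[0,0,0],"jaw":0},{"xyz":[0,0,-0.2],"dr":[0,0,0],"jaw":0}])

```text
t: 10.35
tool_pos: [469.6, 63.4, 182.7]
ee_rot: [0.433, -3.111, 0.0]
contact_force: [-0.2, 0.6, -0.7]
grip_width: 0.2
grip_force: 0.0
```

```bash
python3 - <<'E'
from h import *
import cv2
s=bot.state();print(s["t"],s["tool_pos"],s["contact_force"])
a=bot.snapshot("side")[150:290,190:400,::-1];b=bot.snapshot("top")[105:235,205:335,::-1]
cv2.imwrite("pics/shut.png",np.hstack([cv2.resize(a,(450,300)),cv2.resize(b,(300,300))]))
E
```

```text
10.35 [469.57040962  63.3716807  182.65611722] [-0.21790064  0.5574302  -0.69384996]
```

View pics/shut.png

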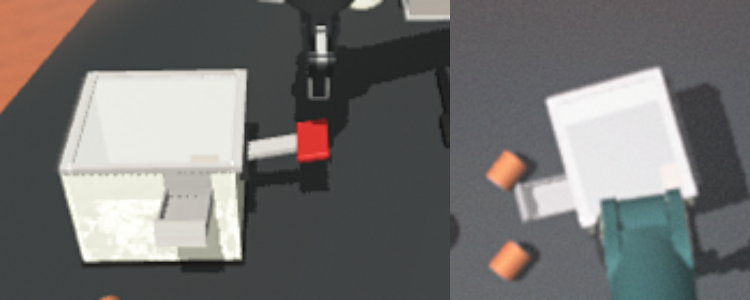

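The lid is shut, the pedal is up at (312,140), the chute is empty, and the capsule shows through the lid at (205,158). The tool is clear.

```bash
python3 -c "
from station import bot
print(bot.job_done())"
```

```text
the job is handed in; nothing more can be done
None
```

The job is handed in at about 10 s of the 38 s allowed: the capsule is in the bin, the lid came down slowly and is shut, the pedal is up and the arm is clear; no verdict came back.

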